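# Close the plate case in the china decorating shop

### The arm

A 7-joint arm with a two-finger parallel gripper is mounted at the origin on the work surface. World frame = base frame: x ahead of the robot, y to its left, z up, the work surface at z = 0. Lengths are in m, angles in rad, forces in N, time in s.
With the tool pointing down it reaches from about 0.4 to 0.85 m from the base axis. Payload 10.4 kg.
Tool frame: the origin (TCP) lies on the centre line of the jaws, within the pads' length; the fingertips stand 8 mm ahead of it and the grasp point (between the pads) lies 11 mm behind it; z points along the fingers, y is the direction in which the jaws open and shut (so a half turn about z gives the same grasp; the last joint's range is limited). The gripper opens to 85 mm and grips with 20 to 120 N. Pads are 22 mm wide; open, the fingers measure 114 mm over their backs; the gripper's body (76 mm by 85 mm) begins 54 mm behind the grasp point. The pads swing forward as they close: fully open they stand 13 mm farther back than shut.
Start: joints at [-1.258, 0.332, -0.065, 1.46, 0.022, 1.35, -0.088], TCP at [0.206, 0.59, 0.239] pointing down, gripper open.
Joint ranges: [-2.6, 2.6], [-0.5, 2.12], [-1.47, 1.34], [0.16, 2.42], [-1.27, 4.41], [0.06, 2.06], [-2.6, 2.6]. Speed limits (rad/s): [2.22, 2.22, 2.79, 2.79, 3.14, 3.14, 3.14].

### API

Orientations are given as a unit quaternion [x, y, z, w].
In Python, from workcell import manip gives the robot as it stands.
- The arm moves only by the tool arm_command, never from a script. Its argument "targets" is text: rows parted by semicolons, each of 6 numbers parted by spaces: the shift along the tool's x, y, z in mm, then the turn, a rotation vector about the tool's x, y, z in rad. A call has 1 to 5 rows; each row shifts and turns the commanded pose from where the row before left it, along the tool's axes as they then stand; what a row does not reach is not made up. A row lasts 1/8 s, in which the tool goes at most 62.5 mm and 10.7 degrees, less where a joint would pass 70% of its speed; a pose out of reach is approached as far as the arm can. A call is refused whole if a number of a shift passes 62.5 or a number of a turn 0.188, either way. A call with a gripper value outside its range is refused whole. "grip" is the finger opening in mm, from 0 to 85.4, set as the call begins (left out, the last holds). The fingers move at their own pace and stop on an object; "squeeze" is the grip in N (left out, the last holds). Time passes only in rows, so rows that do not move let the fingers close. It gives the time, the measured TCP pose, the force and the opening at its end, in the units of the state.
- manip.get_obs(): the state, without advancing time (a new reading comes with each control period).
- manip.camera(name): name is "scene" or "side" or "wrist"; returns a dict with "frame" (480x640x3 uint8, red, green, blue), "vertical_fov" (degrees; the focal length in pixels is half the picture's height over the tangent of half this angle, whatever the lens; pixels are square), "cx", "cy" (the principal point, pixels), "rvec" (rotation vector, rad) and "tvec" (3), from world to camera coordinates, as OpenCV has them. Camera axes: x right, y down, z forward; pixel columns grow to the right and rows downward; lengths in m; the calibration is good to about 2 mm. A picture is of the moment at which its call begins. There is no depth.
- manip.hand_in(): hands the job in, once; it reports no verdict.
Trained networks look in a picture, given as the dict that the camera call returned (one of the last four; its "shot" number tells which), for a name from the list of things; names that differ only in an ending like _2 or _b are one class to them, and where a whole thing is asked for, a point or a joint stands for the part that bears it (a point fixed in the world has none). Each returns a list of dicts, best first, with "p" (0 to 1); they miss things now and then, are a little off and sometimes report something else, mostly with a low value. They report only what shows in the picture. A call takes as long as a camera call. They do not tell look-alikes from the thing itself.
- manip.search_frame(picture, name): "xyz" ([x, y, z] in m, in the coordinates of the camera as it stood for that picture, good to about 4 mm: the middle of the surface that is visible of it).
The state is a dict: "clock": time; "joint_pos": joint angles; "joint_velocities": joint speeds; "tau": joint torques, N m; "position": TCP position; "ee_rot": TCP orientation; "ft_force": force on the tool from outside, world axes, zero at the start; "torque": the same for the moment, N m; "grip_width": opening from 0.0 (shut) to 1.0 (fully open).
Only numpy, scipy, OpenCV 4.12 (cv2) and the standard library are available. Lean on these libraries where they do the work, as an engineer would, in place of code of your own. Each camera call takes 0.05 s, during which the arm holds its last target.

### The job

The decorated plate in the wooden case is ready to leave the bench: push the upright orange flap down with the fingertips until it lies flat over the plate, and only then push the standing lid over and press it fully shut, without slamming it. Grasp and lift nothing, leave the plate and everything else on the bench where it is, and finish with the hand clear.

Things in the scene. Friction and masses are not known exactly. Their poses are not given: they have to be found in the camera images.
- case: Open light-wood case with brass corners, fixed to the bench, outside 260 (its x) by 240 (its y) by 75 mm high, walls 8 mm. Origin: centre of its underside, on the bench; z up, its yaw varies. The lid is hinged along the top of its -y wall, the flap just inside its +y wall; both hinge lines run along the case's x.
- lid (a joint): Lid angle in rad: 0 = shut, flat on the rim; 1.57 = straight up; more = leaning outward (opens to 1.95). Wood panel 260 (along the hinge) x 240 x 8 mm, about 0.25 kg, no handle. Stiff friction hinge (0.42 N m): it stays wherever it is left and must be pushed all the way, at most about 4 N near its free edge. An upright flap stands in its way: the two collide.
- lid_edge (a point): Middle of the lid's free edge, half-way through its thickness, 240 mm from the hinge; moves with the lid. Hinge line in the case's frame: y = -120 mm, z = 75 mm, at the panel's underside as when shut; the outer face (top when shut, then at z = 83 mm) lies 8 mm from it.
- flap (a joint): Flap angle in rad: 0 = folded down flat inside the case over the plate; 1.57 = straight up; more = leaning outward over the +y wall (opens to 1.75). Orange panel 110 (along the hinge) x 150 x 8 mm, 0.09 kg, cork on its inner face. Stiff friction hinge (0.14 N m): stays where it is left; 1 to 2 N near its free edge moves it.
- flap_edge (a point): Middle of the flap's free edge, half-way through its thickness, 150 mm from the hinge; moves with the flap. Hinge line in the case's frame: y = +100 mm, z = 52 mm, at the panel's underside as when down. When down its top is at z = 60 mm, 15 mm below the case's rim, and its free edge at y = -50 mm.
- plate: Cream china plate with a printed rim, 170 mm across, 20 mm high, loose, lying in the case on its floor (8 mm above the bench), clear below the folded flap. Origin: centre of its underside.
- jar_red: Red colour jar with white cap, 56 mm across, 75 mm high, standing loose near the case's flap side. Origin: centre of its underside. Leave alone.
- jar_blue: Blue colour jar, same size, loose. Origin: centre of its underside. Leave alone.
- bowl: Small white bowl, 90 mm across, 40 mm high, loose, near the case's lid side. Origin: centre of its underside. Leave alone.
- brush: Brush, 170 mm long, lying loose near the case's lid side. Origin: under its middle, x along it. Leave alone.
- scraper: Flat scraper, blade 65 mm wide, 200 mm long, lying loose between the robot and the case. Origin: under its middle, x along it. Leave alone.
- mug: Blue mug, 80 mm across, 85 mm high, loose, off to the left. Origin: centre of its underside. Leave alone.
Not all that is in view belongs to the job. Of the things like the plate, leave any that is turquoise; of the rest the larger one is meant.

How it is judged:
By the outcome, as a careful person would: the job done as asked, in the order asked, and still so for the second after the job is handed in, with the robot touching nothing.
It also fails if it takes over 61 s, if anything falls off the work surface, if the arm or the gripper's body presses on something with over 40 N, if the wrist force passes 120 N, or if a joint passes its speed limit or range.

## Working session

There is one attempt and no reset: what is moved stays moved. The work goes in short steps, Python scripts to look and compute and a tool call to move; the robot and the scene stay as the last step left them, time stands still between calls to the robot, and variables do not carry over. Pictures are saved under pics/ and viewed, and the job is handed in when it is done.

Besides the shell and the picture viewer there is one more tool, called by a JSON object that holds its "method" and its "body". arm_command: Moves the arm, as the interface text tells. Its arguments: {"type":"object","properties":{"targets":{"type":"string"},"grip":{"type":"number"},"squeeze":{"type":"number"}},"required":["targets"]}

```bash
ls; mkdir -p pics
cat > h.py <<'E'
import numpy as np, cv2
from workcell import manip
from scipy.spatial.transform import Rotation as R
def shot(n,fn=None):
    p=manip.camera(n)
    if fn: cv2.imwrite('pics/'+fn,p['frame'][:,:,::-1])
    return p
def K(p):
    f=240/np.tan(np.radians(p['vertical_fov'])/2); return np.array([[f,0,p['cx']],[0,f,p['cy']],[0,0,1.]])
def w2p(p,X):
    r,_=cv2.projectPoints(np.array(X,float).reshape(-1,3),np.array(p['rvec'],float),np.array(p['tvec'],float),K(p),None); return r.reshape(-1,2)
def c2w(p,x):
    M=cv2.Rodrigues(np.array(p['rvec'],float))[0]; return M.T@(np.array(x)-np.array(p['tvec']).ravel())
def ray(p,uv,z):
    M=cv2.Rodrigues(np.array(p['rvec'],float))[0]; t=np.array(p['tvec'],float).ravel()
    c=-M.T@t; d=M.T@np.linalg.inv(K(p))@np.array([uv[0],uv[1],1.]); return c+d*(z-c[2])/d[2]
E
python3 - <<'E'
from h import *
o=manip.get_obs(); print({k:np.round(v,3) for k,v in o.items()})
for n in ['scene','side','wrist']:
    p=shot(n,n+'0.png'); print(n,p['vertical_fov'],[x for x in p if x!='frame'])
    for t in (['case','lid','flap','plate','jar_red','jar_blue','bowl','brush','scraper','mug'] if n!='wrist' else ['flap','lid']):
        for d in manip.search_frame(p,t)[:3]:
            x=c2w(p,d['xyz']); print(n,t,round(d['p'],2),np.round(x,3),np.round(w2p(p,x)[0]))
E
```

```text
pics
{'clock': np.float64(0.0), 'joint_pos': array([-1.258,  0.333, -0.065,  1.461,  0.022,  1.35 , -0.089]), 'joint_velocities': array([ 0.   ,  0.   ,  0.001, -0.   ,  0.001,  0.   ,  0.   ]), 'tau': array([ 1.0000e-03, -6.2547e+01,  5.0000e-02, -3.9159e+01,  1.6000e-02,
        1.0000e-02, -0.0000e+00]), 'position': array([0.206, 0.59 , 0.238]), 'ee_rot': array([ 0.167,  0.986, -0.001, -0.   ]), 'ft_force': array([-0.119, -0.504,  0.249]), 'torque': array([-0.003,  0.018, -0.06 ]), 'grip_width': np.float64(1.005)}
scene 44.44207958642971 ['vertical_fov', 'cx', 'cy', 'rvec', 'tvec', 'shot']
scene case 0.79 [ 0.596 -0.232  0.1  ] [266. 345.]
scene case 0.26 [0.514 0.417 0.051] [401. 157.]
scene lid 0.94 [ 0.58  -0.245  0.222] [248. 304.]
scene flap 0.64 [ 0.576 -0.01   0.126] [327. 253.]
scene plate 0.95 [ 0.28  -0.322  0.009] [119. 326.]
scene plate 0.65 [0.393 0.099 0.005] [288. 226.]
scene plate 0.64 [ 0.581 -0.07   0.021] [313. 306.]
scene jar_red 0.57 [0.61  0.074 0.054] [362. 257.]
scene jar_blue 0.95 [0.608 0.415 0.048] [434. 172.]
scene bowl 0.58 [ 0.597 -0.313  0.022] [242.
[... 411 characters left out ...]
077  0.003] [358. 226.]
side flap 0.57 [0.572 0.003 0.143] [283. 195.]
side plate 0.93 [ 0.506 -0.137  0.022] [313. 206.]
side plate 0.91 [ 0.285 -0.329  0.012] [388. 181.]
side plate 0.6 [0.409 0.1   0.006] [341. 261.]
side jar_red 0.83 [0.593 0.114 0.046] [271. 248.]
side jar_blue 0.85 [0.601 0.45  0.048] [244. 338.]
side jar_blue 0.71 [ 0.563 -0.235  0.203] [297. 135.]
side jar_blue 0.31 [0.594 0.113 0.046] [271. 248.]
side bowl 0.71 [ 0.568 -0.23   0.134] [296. 157.]
side brush 0.4 [ 0.42  -0.335  0.017] [346. 176.]
side scraper 0.8 [ 0.369 -0.074  0.004] [358. 226.]
side mug 0.57 [0.511 0.463 0.051] [285. 344.]
wrist 68.26405548010506 ['vertical_fov', 'cx', 'cy', 'rvec', 'tvec', 'shot']
```

View pics/scene0.png

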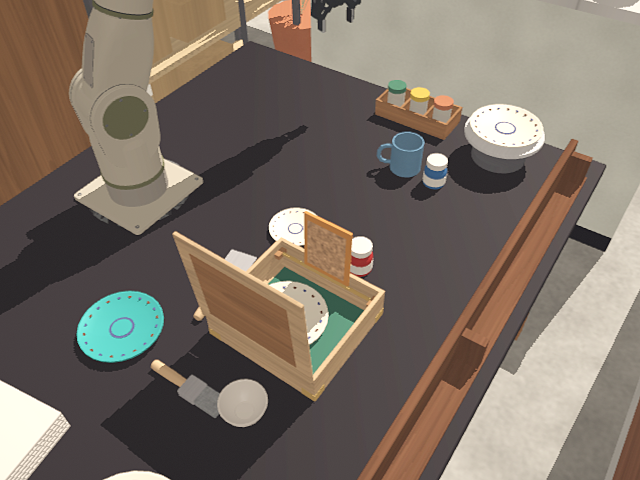

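View pics/side0.png

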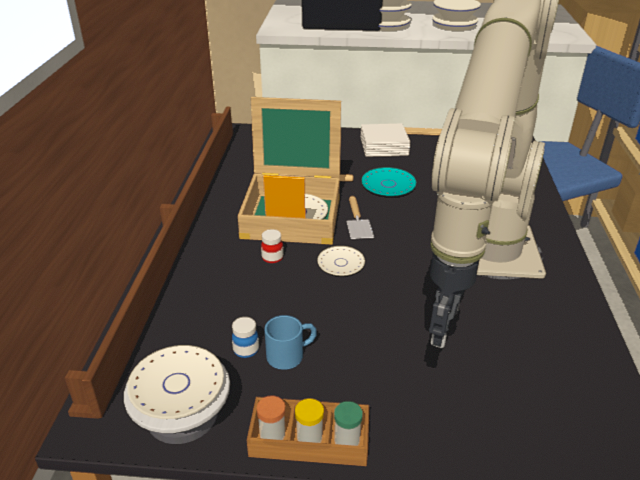

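The case sits at about x 0.57, y -0.1, with the lid on its far -y side and the flap near the red jar. The mug and blue jar are behind it. I'll zoom in to get the corners.

Run:
```python
import cv2
a=cv2.imread('pics/scene0.png')[200:410,160:400]; cv2.imwrite('pics/sc_z.png',cv2.resize(a,None,fx=3.3,fy=2.85 if 0 else 2.85*0+2.85,interpolation=2) if 0 else cv2.resize(a,None,fx=2.8,fy=2.8,interpolation=2))
a=cv2.imread('pics/side0.png')[85:275,220:400]; cv2.imwrite('pics/si_z.png',cv2.resize(a,None,fx=3,fy=3,interpolation=2))
```

```text
(no output)
```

View pics/sc_z.png

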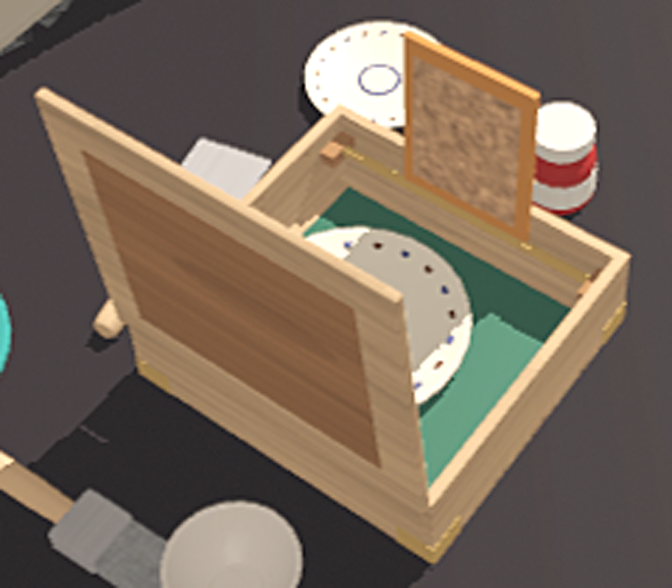

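View pics/si_z.png

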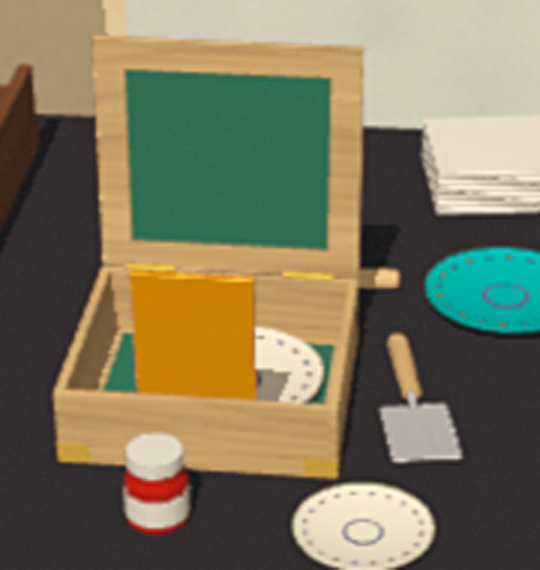

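```bash
cat > fit.py <<'E'
from h import *
from scipy.optimize import least_squares
def lidpt(x,l,t,a): # l along panel from hinge, t thickness outward (0 inner,.008 outer)
    return [x,-.12+l*np.cos(a)-t*np.sin(a),.075+l*np.sin(a)+t*np.cos(a)]
def flpt(x,l,t,a):
    return [x,.10-l*np.cos(a)+t*np.sin(a),.052+l*np.sin(a)+t*np.cos(a)]
def toW(q,X):
    c,s=np.cos(q[2]),np.sin(q[2]); X=np.array(X); return np.array([q[0]+c*X[0]-s*X[1],q[1]+s*X[0]+c*X[1],X[2]])
E
cat > fit0.py <<'E'
from fit import *
ps=shot('scene'); pd=shot('side')
S=lambda u,v:(u/2.8+160,v/2.8+200); D=lambda u,v:(u/3+220,v/3+85)
obs=[(ps,S(340,107),lambda q:[-.13,.12,.075]),(ps,S(630,257),lambda q:[.13,.12,.075]),(ps,S(432,562),lambda q:[.13,-.12,0]),
(ps,S(622,328),lambda q:[.13,.12,0]),(ps,S(140,377),lambda q:[-.13,-.12,0]),
(ps,S(38,94),lambda q:lidpt(-.13,.24,.008,q[3])),(ps,S(398,302),lambda q:lidpt(.13,.24,.008,q[3])),
(ps,S(405,36),lambda q:flpt(q[5]-.055,.15,0,q[4])),(ps,S(533,103),lambda q:flpt(q[5]+.055,.15,0,q[4])),
(pd,D(57,395),lambda q:[.13,.12,.075]),(pd,D(340,408),lambda q:[-.13,.12,.075]),(pd,D(60,460),lambda q:[.13,.12,0]),(pd,D(338,475),lambda q:[-.13,.12,0]),
(pd,D(95,40),lambda q:lidpt(.13,.24,0,q[3])),(pd,D(362,49),lambda q:lidpt(-.13,.24,0,q[3])),
(pd,D(132,277),lambda q:flpt(q[5]+.055,.15,.008,q[4])),(pd,D(253,284),lambda q:flpt(q[5]-.055,.15,.008,q[4]))]
f=lambda q:np.concatenate([w2p(p,toW(q,g(q)))[0]-uv for p,uv,g in obs])
r=least_squares(f,[.58,-.1,0,1.6,1.57,0],loss='soft_l1')
print(np.round(r.x,4)); print(np.round(f(r.x).reshape(-1,2),1).tolist())
q=r.x
print('flapedge',toW(q,flpt(q[5],.15,.004,q[4])),'lidedge',toW(q,lidpt(0,.24,.004,q[3])))
np.save('q.npy',q)
E
python3 fit0.py
```

```text
[ 5.7060e-01 -1.1100e-01 -1.2500e-02  1.6263e+00  1.6211e+00 -2.0000e-04]
[[-1.0, -1.7], [-0.5, -0.8], [0.3, 0.8], [-0.1, -3.7], [-0.3, -1.2], [-1.5, -0.9], [-0.1, -0.6], [-1.6, -1.3], [0.4, -1.7], [-1.8, -2.1], [-1.8, -1.0], [-0.9, -1.4], [-1.6, -0.8], [-2.2, -2.1], [-0.5, -1.3], [-1.8, -2.5], [-0.5, -2.6]]
flapedge [0.57178576 0.00058089 0.20160889] lidedge [ 0.56892248 -0.24824797  0.31440874]
```

Fit is good to about 2 px. Next I turn the tool square to the case, shut the fingers and fly to the outer side of the flap.

{"method": "arm_command", "body": {"targets": "0 0 0 0 0 -0.168; 0 0 0 0 0 -0.168; -20 -30 0 0 0 0; -28 -40 0 0 0 0; -28 -40 0 0 0 0", "grip": 0}}

```text
clock: 1.98
position: [0.2827, 0.4789, 0.2393]
ee_rot: [-0.0, 1.0, 0.0, 0.0]
ft_force: [-0.2, 0.3, 0.8]
grip_width: 0.002
```

{"method": "arm_command", "body": {"targets": "-28 -40 0 0 0 0; -28 -40 0 0 0 0; -28 -40 0 0 0 0; -28 -40 0 0 0 0; -28 -40 0 0 0 0"}}

```text
clock: 2.6
position: [0.4228, 0.2788, 0.2396]
ee_rot: [-0.0, 1.0, 0.0, 0.0]
ft_force: [1.1, 0.6, 0.5]
grip_width: 0.003
```

{"method": "arm_command", "body": {"targets": "-30 -42 6 0 0 0; -30 -42 10 0 0 0; -30 -42 10 0 0 0; -30 -42 10 0 0 0; -28 -36 10 0 0 0"}}

```text
clock: 3.22
position: [0.571, 0.0744, 0.1933]
ee_rot: [0.0, 1.0, 0.0, 0.0]
ft_force: [-0.1, 1.1, -0.4]
grip_width: -0.002
```

Run:
```python
from h import *
shot('side','side1.png');shot('scene','scene1.png'); o=manip.get_obs();print(o['position'],o['ft_force'])
```

```text
[0.57156261 0.07053373 0.19219685] [-0.44221937  0.31608962 -0.34673495]
```

View pics/side1.png

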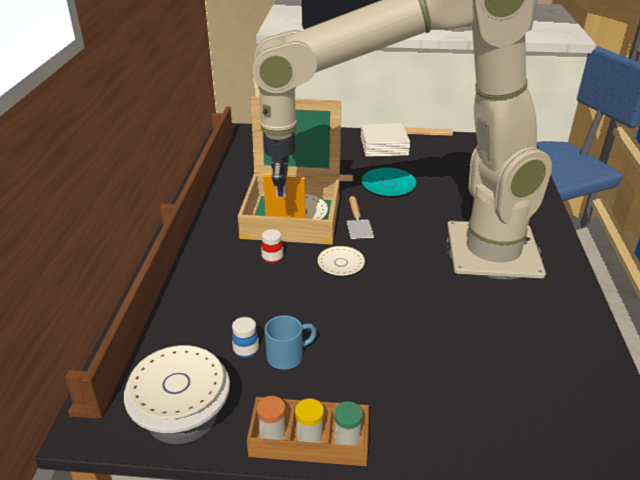

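View pics/scene1.png

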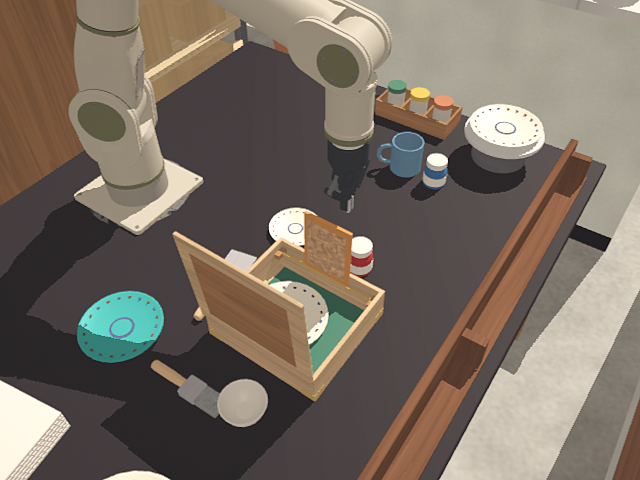

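{"method": "arm_command", "body": {"targets": "0 -20 6 0 0 0; 0 -20 6 0 0 0; 0 -12 0 0 0 0; 0 -12 0 0 0 0; 0 -12 0 0 0 0"}}

```text
clock: 3.95
position: [0.57, 0.0002, 0.1815]
ee_rot: [-0.001, 1.0, 0.0, 0.0]
ft_force: [-0.2, 1.1, -0.1]
grip_width: 0.002
```

{"method": "arm_command", "body": {"targets": "0 -12 2 0 0 0; 0 -12 2 0 0 0; 0 -11 5 0 0 0; 0 -11 5 0 0 0; 0 0 0 0 0 0"}}

```text
clock: 4.58
position: [0.5697, -0.0471, 0.1666]
ee_rot: [0.001, 1.0, -0.0, -0.0]
ft_force: [-0.1, -0.4, -0.5]
grip_width: -0.001
```

Run:
```python
from h import *
p=shot('side');a=p['frame'][85:275,200:400,::-1];q=shot('scene');b=q['frame'][180:370,200:400,::-1]
cv2.imwrite('pics/c2.png',cv2.resize(np.hstack([a,b]),None,fx=2,fy=2)); o=manip.get_obs();print(o['position'],o['ft_force'])
```

```text
[ 0.5700007  -0.04571717  0.16710755] [-0.63057251 -0.68055771 -0.18300193]
```

View pics/c2.png

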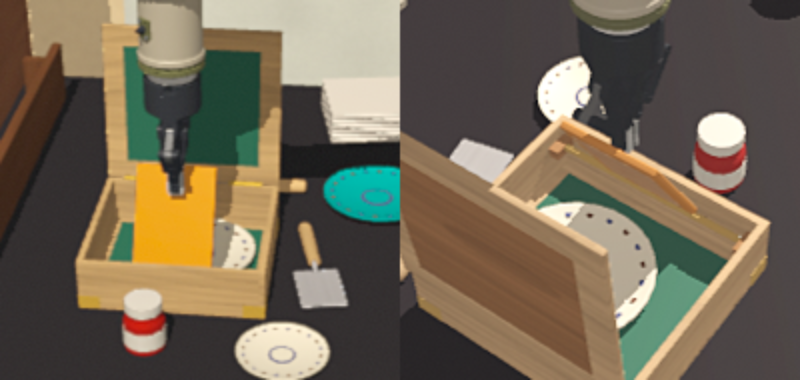

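{"method": "arm_command", "body": {"targets": "0 -9 5 0 0 0; 0 -9 5 0 0 0; 0 -9 5 0 0 0; 0 -8 9 0 0 0; 0 -8 9 0 0 0"}}

```text
clock: 5.3
position: [0.57, -0.0896, 0.1336]
ee_rot: [0.0, 1.0, -0.0, 0.0]
ft_force: [0.4, 0.6, 1.9]
grip_width: -0.0
```

{"method": "arm_command", "body": {"targets": "0 -7 10 0 0 0; 0 -6 10 0 0 0; 0 -4 11 0 0 0; 0 -4 11 0 0 0; 0 -3 8 0 0 0"}}

```text
clock: 5.92
position: [0.5699, -0.1127, 0.0834]
ee_rot: [-0.0, 1.0, 0.0, -0.0]
ft_force: [-0.1, 0.9, 1.0]
grip_width: 0.0
```

{"method": "arm_command", "body": {"targets": "0 -2 6 0 0 0; 0 -1 5 0 0 0; 0 0 3 0 0 0; 0 0 2 0 0 0; 0 0 0 0 0 0"}}

```text
clock: 6.55
position: [0.5702, -0.1157, 0.0683]
ee_rot: [-0.0, 1.0, 0.0, 0.0]
ft_force: [0.2, -0.3, 0.0]
grip_width: 0.0
```

{"method": "arm_command", "body": {"targets": "0 0 2 0 0 0; 0 0 0 0 0 0"}}

```text
clock: 6.8
position: [0.5704, -0.1157, 0.0679]
ee_rot: [-0.0, 1.0, 0.0, 0.0]
ft_force: [-7.3, 1.6, 16.4]
grip_width: 0.001
```

{"method": "arm_command", "body": {"targets": "0 2 -10 0 0 0; 0 5 -40 0 0 0; 0 10 -50 0 0 0; 0 20 -50 0 0 0; 0 20 -50 0 0 0"}}

```text
clock: 7.42
position: [0.5698, -0.0581, 0.2683]
ee_rot: [-0.0, 1.0, 0.0, 0.0]
ft_force: [0.6, 0.6, -0.4]
grip_width: -0.002
```

Run:
```python
from h import *
p=shot('side');a=p['frame'][85:275,200:400,::-1];q=shot('scene');b=q['frame'][210:400,180:380,::-1]
cv2.imwrite('pics/c3.png',cv2.resize(np.hstack([a,b]),None,fx=2,fy=2)); o=manip.get_obs();print(o['position'],o['ft_force'],o['joint_pos'])
```

```text
[ 0.5724669  -0.05627715  0.27229756] [ 0.08956308 -0.69729199 -0.38776166] [-0.34906967  0.20174531  0.4310734   1.57717279 -0.08802783  1.37253879
  1.66531005]
```

View pics/c3.png

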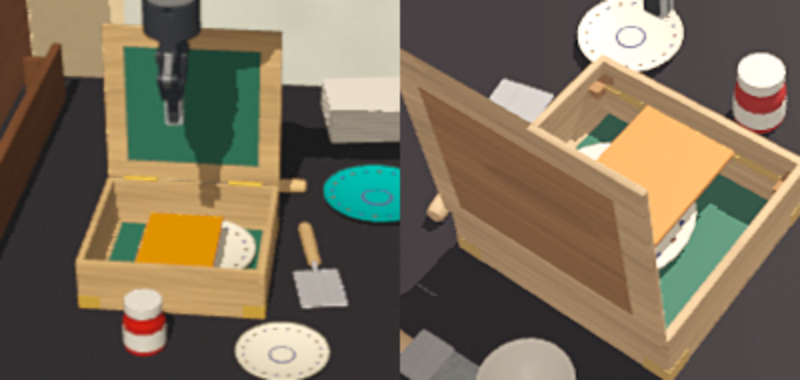

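Run:
```python
from fit import *
q=np.load('q.npy')
out=[]
for n,(y,x) in {'side':(170,250),'scene':(210,240)}.items():
    p=shot(n);f=cv2.resize(p['frame'][y:y+100,x:x+100,::-1],None,fx=4,fy=4,interpolation=2).copy()
    for a,c in((0,(0,0,255)),(.1,(255,0,0))):
        P=[w2p(p,toW(q,flpt(q[5]+sx,l,.008,a)))[0] for sx,l in((-.055,0),(-.055,.15),(.055,.15),(.055,0))]
        cv2.polylines(f,[np.int32((np.array(P)+[.5,.5]-[x,y])*4)],True,c,1)
    out.append(f)
cv2.imwrite('pics/c4.png',np.hstack(out))
```

```text
(no output)
```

View pics/c4.png

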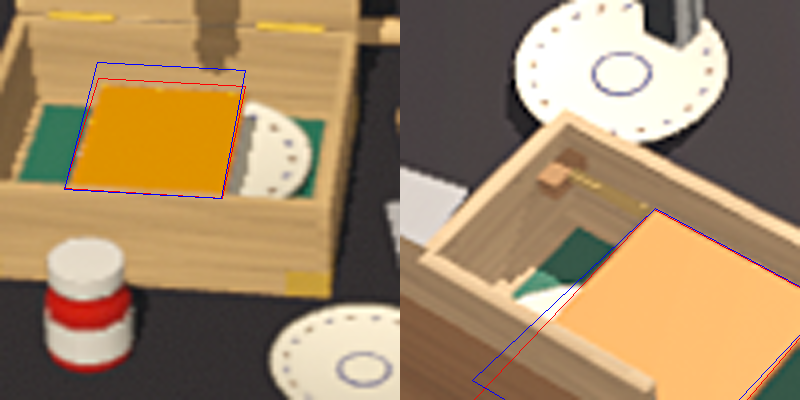

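The overlay matches a flap angle of 0 to within a pixel or two, so the flap is flat. Next I go up and over the lid.

{"method": "arm_command", "body": {"targets": "0 0 -45 0 0 0; 0 0 -45 0 0 0; 0 0 -40 0 0 0; 0 -30 0 0 0 0; 0 -40 0 0 0 0"}}

```text
clock: 8.25
position: [0.5701, -0.1291, 0.3951]
ee_rot: [-0.001, 1.0, 0.0, -0.001]
ft_force: [1.6, -0.3, -0.9]
grip_width: -0.001
```

{"method": "arm_command", "body": {"targets": "0 -40 0 0 0 0; 0 -40 0 0 0 0; 0 -40 0 0 0 0; 0 -40 0 0 0 0; 0 -25 0 0 0 0"}}

```text
clock: 8.88
position: [0.569, -0.3165, 0.3944]
ee_rot: [0.001, 1.0, 0.0, -0.001]
ft_force: [0.7, -0.9, 0.4]
grip_width: 0.006
```

{"method": "arm_command", "body": {"targets": "0 0 35 0 0 0; 0 0 35 0 0 0; 0 0 35 0 0 0; 0 12 0 0 0 0; 0 0 0 0 0 0"}}

```text
clock: 9.5
position: [0.5707, -0.3007, 0.2922]
ee_rot: [-0.001, 1.0, 0.0, 0.0]
ft_force: [0.6, -0.7, 0.1]
grip_width: -0.001
```

Run:
```python
from h import *
p=shot('side');a=p['frame'][60:260,180:380,::-1];q=shot('scene');b=q['frame'][200:400,150:350,::-1]
cv2.imwrite('pics/c5.png',cv2.resize(np.hstack([a,b]),None,fx=2,fy=2)); o=manip.get_obs();print(o['position'],o['ft_force'],o['joint_pos'])
```

```text
[ 0.57062713 -0.30198094  0.29295492] [0.40088852 0.28264743 1.0392517 ] [ 0.00252153  0.38712005  0.57159754  1.34559362 -0.2071727   1.46568142
  2.13268683]
```

View pics/c5.png

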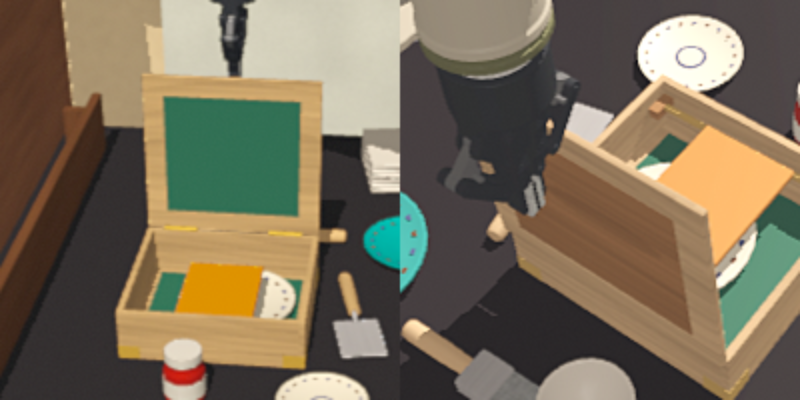

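{"method": "arm_command", "body": {"targets": "0 14 2 0 0 0; 0 14 2 0 0 0; 0 14 2 0 0 0; 0 14 2 0 0 0; 0 14 1 0 0 0"}}

```text
clock: 10.22
position: [0.5708, -0.2316, 0.2843]
ee_rot: [0.0, 1.0, -0.001, 0.002]
ft_force: [0.3, -1.4, 7.8]
grip_width: -0.002
```

{"method": "arm_command", "body": {"targets": "0 13 2 0 0 0; 0 13 3 0 0 0; 0 13 3 0 0 0; 0 12 4 0 0 0; 0 12 6 0 0 0"}}

```text
clock: 10.85
position: [0.57, -0.168, 0.2639]
ee_rot: [-0.0, 1.0, 0.0, -0.0]
ft_force: [0.6, -1.6, 1.4]
grip_width: -0.002
```

{"method": "arm_command", "body": {"targets": "0 12 6 0 0 0; 0 11 7 0 0 0; 0 11 7 0 0 0; 0 11 7 0 0 0; 0 10 7 0 0 0"}}

```text
clock: 11.48
position: [0.5699, -0.1132, 0.2296]
ee_rot: [-0.0, 1.0, -0.0, -0.0]
ft_force: [-0.5, -1.7, 0.3]
grip_width: -0.0
```

Run:
```python
from h import *
p=shot('side');a=p['frame'][60:260,180:380,::-1];q=shot('scene');b=q['frame'][200:400,150:350,::-1]
cv2.imwrite('pics/c6.png',cv2.resize(np.hstack([a,b]),None,fx=2,fy=2)); o=manip.get_obs();print(o['position'],o['ft_force'])
```

```text
[ 0.56973065 -0.11208792  0.22911769] [ 0.46391169  0.81268798 -0.12943445]
```

View pics/c6.png

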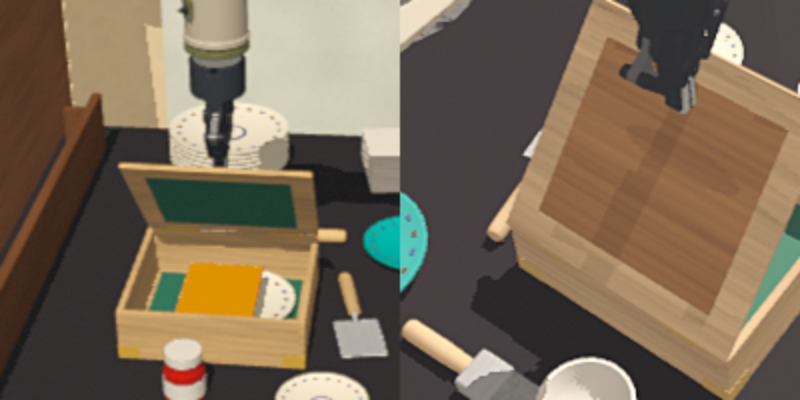

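{"method": "arm_command", "body": {"targets": "0 9 9 0 0 0; 0 9 9 0 0 0; 0 8 9 0 0 0; 0 5 9 0 0 0; 0 5 9 0 0 0"}}

```text
clock: 12.2
position: [0.57, -0.0773, 0.1846]
ee_rot: [-0.0, 1.0, 0.0, -0.0]
ft_force: [0.2, -0.1, 0.9]
grip_width: -0.001
```

{"method": "arm_command", "body": {"targets": "0 5 9 0 0 0; 0 5 8 0 0 0; 0 4 8 0 0 0; 0 3 8 0 0 0; 0 3 8 0 0 0"}}

```text
clock: 12.82
position: [0.5701, -0.0575, 0.1438]
ee_rot: [-0.0, 1.0, 0.0, 0.0]
ft_force: [0.8, -1.5, 0.6]
grip_width: -0.001
```

{"method": "arm_command", "body": {"targets": "0 2 7 0 0 0; 0 1 6 0 0 0; 0 1 5 0 0 0; 0 1 5 0 0 0; 0 0 4 0 0 0"}}

```text
clock: 13.45
position: [0.5701, -0.0527, 0.117]
ee_rot: [-0.0, 1.0, 0.0, -0.0]
ft_force: [-0.5, 0.6, 2.0]
grip_width: 0.002
```

Tip at about 109 mm with the rim stop at 83 mm, so I slow down.

{"method": "arm_command", "body": {"targets": "0 1 4 0 0 0; 0 1 4 0 0 0; 0 1 4 0 0 0; 0 0 4 0 0 0; 0 0 3 0 0 0"}}

```text
clock: 14.08
position: [0.5701, -0.0495, 0.098]
ee_rot: [-0.0, 1.0, 0.0, -0.0]
ft_force: [-0.1, 0.5, 0.8]
grip_width: 0.002
```

{"method": "arm_command", "body": {"targets": "0 0 2 0 0 0; 0 0 2 0 0 0; 0 0 2 0 0 0; 0 0 1 0 0 0; 0 0 0 0 0 0"}}

```text
clock: 14.7
position: [0.57, -0.0499, 0.0912]
ee_rot: [-0.0, 1.0, -0.0, -0.0]
ft_force: [-0.3, 0.1, 0.6]
grip_width: -0.001
```

{"method": "arm_command", "body": {"targets": "0 0 1 0 0 0; 0 0 1 0 0 0; 0 0 0 0 0 0"}}

```text
clock: 15.08
position: [0.5701, -0.0499, 0.0909]
ee_rot: [0.0, 1.0, 0.0, 0.0]
ft_force: [-8.0, 0.3, 18.7]
grip_width: -0.001
```

{"method": "arm_command", "body": {"targets": "0 0 -6 0 0 0; 0 0 -40 0 0 0; 0 0 -50 0 0 0; 20 20 -50 0 0 0; 40 20 -30 0 0 0"}}

```text
clock: 15.7
position: [0.5105, -0.0096, 0.2675]
ee_rot: [0.0, 1.0, -0.0, 0.001]
ft_force: [0.2, 0.7, 0.5]
grip_width: -0.001
```

{"method": "arm_command", "body": {"targets": "40 40 0 0 0 0; 20 50 0 0 0 0; 0 50 0 0 0 0; 0 40 0 0 0 0; 0 20 0 0 0 0"}}

```text
clock: 16.32
position: [0.4496, 0.192, 0.2651]
ee_rot: [-0.001, 1.0, -0.0, -0.0]
ft_force: [0.5, -0.7, -0.0]
grip_width: 0.005
```

Run:
```python
from fit import *
q=np.load('q.npy')
out=[]
for n,(y,x) in {'side':(130,215),'scene':(220,170)}.items():
    p=shot(n,n+'9.png');f=cv2.resize(p['frame'][y:y+200,x:x+200,::-1],None,fx=2,fy=2,interpolation=2).copy()
    f0=cv2.resize(p['frame'][y:y+200,x:x+200,::-1],None,fx=2,fy=2,interpolation=2)
    for a,c in((0,(0,0,255)),(.04,(255,0,0))):
        P=[w2p(p,toW(q,lidpt(sx,l,.008,a)))[0] for sx,l in((-.13,0),(-.13,.24),(.13,.24),(.13,0))]
        cv2.polylines(f,[np.int32((np.array(P)+[.5,.5]-[x,y])*2)],True,c,1)
    out.append(np.vstack([f[:300],f0[:300]]))
    for t in ['jar_red','jar_blue','bowl','brush','scraper','mug','plate']:
        for d in manip.search_frame(p,t)[:3]:
            print(n,t,round(d['p'],2),np.round(c2w(p,d['xyz']),3))
cv2.imwrite('pics/c9.png',np.hstack(out)); o=manip.get_obs();print(o['clock'],o['position'],o['ft_force'])
```

```text
side jar_red 0.82 [0.594 0.113 0.045]
side jar_blue 0.73 [0.599 0.453 0.046]
side bowl 0.71 [ 0.602 -0.351  0.028]
side bowl 0.49 [ 0.574 -0.029  0.081]
side brush 0.53 [ 0.432 -0.337  0.017]
side scraper 0.79 [ 0.37  -0.077  0.002]
side plate 0.69 [ 0.287 -0.329  0.013]
side plate 0.64 [0.409 0.101 0.003]
scene jar_red 0.81 [0.606 0.076 0.053]
scene jar_blue 0.94 [0.604 0.415 0.047]
scene jar_blue 0.66 [ 0.578 -0.122  0.085]
scene jar_blue 0.57 [ 0.373 -0.092  0.001]
scene bowl 0.66 [ 0.596 -0.312  0.02 ]
scene brush 0.61 [ 0.5   -0.35   0.013]
scene brush 0.39 [0.607 0.413 0.047]
scene scraper 0.81 [ 0.371 -0.093  0.001]
scene scraper 0.56 [ 0.595 -0.312  0.019]
scene mug 0.82 [0.513 0.421 0.052]
scene plate 0.79 [0.406 0.113 0.004]
scene plate 0.79 [ 0.279 -0.319  0.011]
17.125 [0.45002423 0.19011356 0.26532114] [-0.22293013 -0.45028262  0.32556659]
```

View pics/c9.png

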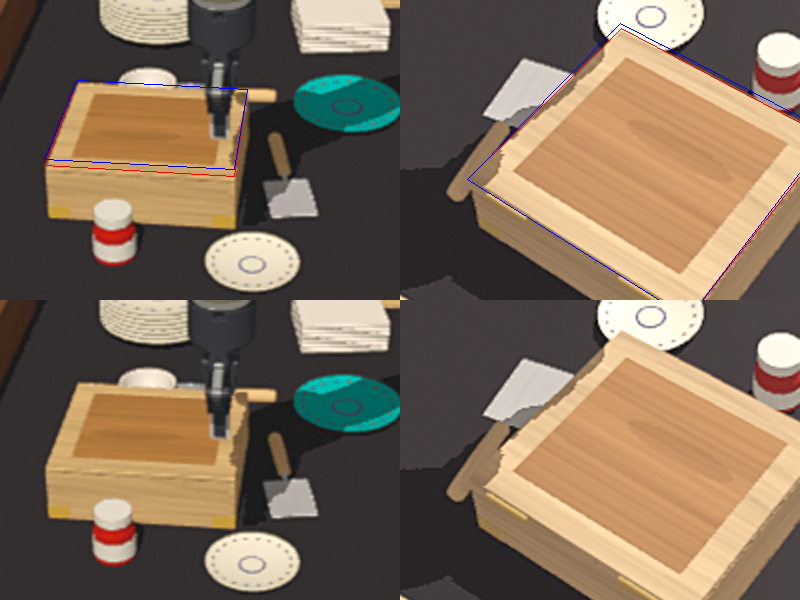

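View pics/side9.png

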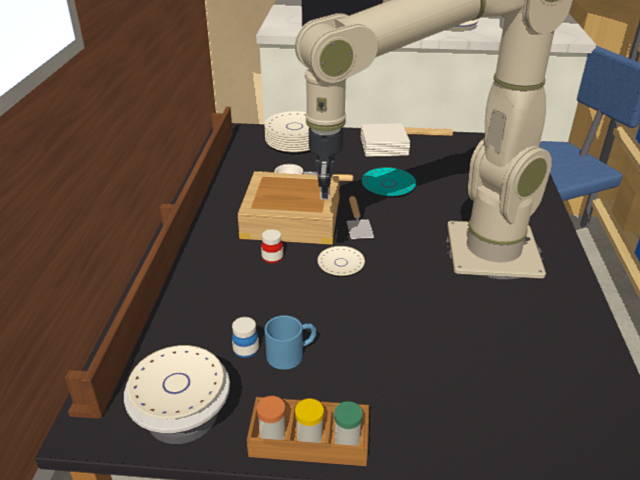

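The lid is flat on the rim with no visible gap, the other things are where they were, and the hand is clear in the air. Handing in.

```bash
python3 -c "
from workcell import manip
print(manip.hand_in())"
```

```text
the job is handed in; nothing more can be done
None
```

I pushed the orange flap down flat over the plate with closed fingertips, then pushed the lid over from its outer side. I slowed near the end, pressed the lid shut and backed the hand off. I handed the job in at about 17 s on the robot's clock; it gave no verdict.

- **Flap:** it stopped at the expected height of 60 mm, with about 16 N of pressing force. The camera overlay matched an angle of 0 to within a pixel or two. I checked this before touching the lid.
- **Lid:** it stopped at the expected height of 83 mm, with about 19 N. The overlay matched fully shut, and no gap showed at the rim.
- **Everything else:** the jars, bowl, scraper and other plates were found within 1–2 cm of their first positions in at least one view, and the pictures show them unmoved.
    - The mug was found only in the scene view; the side network missed it, though it is visible in that picture.
    - The networks were noisy on partly hidden things. The scraper's first scene reading was about 4 cm from its last, and the bowl was misread once. There is a scraper-shaped tool near the bowl, so the brush readings may be of that.
- **Not checked:** the plate in the case can't be seen once the lid is shut. I last saw it in place under the folded flap.

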